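# Stack a segmented vase blank on its glue-up jig

## Robot

A 7-joint arm with a two-finger parallel gripper is mounted at the origin on the work surface. World frame = base frame: x ahead of the robot, y to its left, z up, the work surface at z = 0. Lengths are in m, angles in rad, forces in N, time in s.
With the tool pointing down it reaches from about 0.4 to 0.85 m from the base axis. Payload 4.5 kg.
Tool frame: the origin (TCP) lies on the centre line of the jaws, within the pads' length; the fingertips stand robot.tips_ahead ahead of it and the grasp point (between the pads) lies 5 mm behind it (robot.tips_ahead is the distance from the TCP to the fingertips, in m); y points along the fingers, z is the direction in which the jaws open and shut, and the axes are right-handed (so a half turn about y gives the same grasp; the last joint's range is limited). The gripper opens to 88 mm and grips with 3 to 60 N. Pads are 18 mm wide; open, the fingers measure 123 mm over their backs; the gripper's body (75 mm by 187 mm) begins 45 mm behind the grasp point.
Start: joints at [1.183, 0.689, -0.195, 1.565, 0.157, 0.902, -0.215], TCP at [0.256, -0.57, 0.253] pointing down, gripper open.
Joint ranges: [-3.01, 3.01], [-0.46, 2.08], [-1.47, 1.51], [0.13, 2.56], [-1, 4.14], [0.04, 2.09], [-2.66, 2.66]. Speed limits (rad/s): [2.57, 2.57, 3.14, 3.14, 3.14, 3.14, 3.14].

## Interface

Orientations are given as a unit quaternion [w, x, y, z].
In Python, from plant import sensors, optics, workorder, robot gives the robot as it stands.
- The arm moves only by the tool move_arm, never from a script. Its argument "plan" is a list of rows, each an object with "linear": the shift along the tool's x, y, z in m, a list of three; "twist": the turn about the tool's y in degrees. A call has 1 to 20 rows; each row is the pose to reach, as a shift and turn from the pose commanded when the call began, along the tool's axes at that moment; what a row does not reach only later rows make up. A row lasts 1/8 s, in which the tool goes at most 62.5 mm and 10.7 degrees, less where a joint would pass 70% of its speed; a pose out of reach is approached as far as the arm can. A call with a gripper value outside its range is refused whole. "fingers" is the closure, from 0 (fully open) to 1 (shut), set as the call begins (left out, the last holds). The fingers move at their own pace and stop on an object; the grip force is fixed at half the most. Time passes only in rows, so rows that repeat a pose let the fingers close. It gives the time, the measured TCP pose, the force and the opening at its end, in the units of the state.
- sensors.get_state(): the state, without advancing time (a new reading comes with each control period).
- optics.snapshot(name): name is "scene" or "top" or "wrist"; returns a dict with "image" (384x512x3 uint8, red, green, blue), "vertical_fov" (degrees; the focal length in pixels is half the picture's height over the tangent of half this angle, whatever the lens; pixels are square), "cx", "cy" (the principal point, pixels), "position" and "orientation" of the camera in the world. Camera axes: x right, y up, looking along -z (the intrinsics and any distortion apply to the point x, -y, -z); pixel columns grow to the right and rows downward; lengths in m; the calibration is good to about 2 mm. A picture is of the moment at which its call begins. There is no depth.
- workorder.hand_in(): hands the job in, once; it reports no verdict.
Trained networks look in the newest picture that a camera, given by its name, has taken for a name from the list of things; names that differ only in an ending like _2 or _b are one class to them, and where a whole thing is asked for, a point or a joint stands for the part that bears it (a point fixed in the world has none). Each returns a list of dicts, best first, with "conf" (0 to 1); they miss things now and then, are a little off and sometimes report something else, mostly with a low value. They report only what shows in the picture. A call takes as long as a camera call. They do not tell look-alikes from the thing itself.
- optics.silhouettes(query, camera): "pixels" (384x512 bool, what is visible of it) and "pixel" ([column, row] in pixels, amid what is visible of it).
- optics.place_of(query, camera): "pixel" ([column, row] in pixels: a listed point, or the origin of a listed thing).
The state is a dict: "time": time; "joints": joint angles; "dq": joint speeds; "effort": joint torques, N m; "position": TCP position; "tcp_rot": TCP orientation; "ft_force": force on the tool from outside, world axes, zero at the start; "moment": the same for the moment, N m; "finger_gap": finger opening in m.
Only numpy, scipy, OpenCV 4.12 (cv2) and the standard library are available. Lean on these libraries where they do the work, as an engineer would, in place of code of your own. Each camera call takes 0.05 s, during which the arm holds its last target. There are 200 camera calls.

## Task

Make up the dry stack for a segmented vase on the jig board: the large ring first, then the medium, then the small one, each lying flat and centred over the board's hole, then the square cap on top with its hole over the board's. Last, lift the centring rod out of its holder and thread it down through the cap, until it is in the board's hole and its knob sits down on the cap. Leave the jar, the dish and the screwdriver where they are.

Things in the scene. Friction and masses are not known exactly. Their poses are not given: they have to be found in the camera images.
- ring_large: Large glued-up wooden ring (eight segments of pale wood), lying flat: outer diameter 66, bore 38, height 24 mm, about 50 g. Origin at the centre of its underside, z up along its axis.
- ring_medium: Medium ring of the same wood, lying flat: outer diameter 54, bore 31, height 24 mm, about 40 g. Origin at the centre of its underside, z up along its axis.
- ring_small: Small ring of the same wood, lying flat: outer diameter 42, bore 26, height 24 mm, about 30 g. Origin at the centre of its underside, z up along its axis.
- cap: Square plywood cap lying flat: 56 x 56 mm, 16 mm thick, about 60 g, with a 16 mm hole right through its centre. Origin at the centre of its underside (on the hole's axis), z up, x and y along its sides.
- rod: Centring rod, upright in its holder at the start: steel shank 12 mm in diameter and 100 mm long with a tapered tip (6 mm in diameter at the very end, full size 6 mm up), and on top of it a dark wooden knob, 26 mm in diameter and 32 mm tall; about 100 g in all. Origin at the tip (lower end) on the axis; z points along the rod to the knob, so the knob reaches from 100 to 132 mm above the origin. It leans by up to 2 degrees in the holder.
- jig: Glue-up jig: fixed square plywood board 110 x 110 mm, 24 mm high, with a hole 16 mm in diameter and 18 mm deep in the middle of its top. Origin at the centre of its underside (below the hole, which is on its axis), z up.
- holder: Rod holder: fixed pale wooden block 70 x 70 mm, 50 mm high, with a hole 13.5 mm in diameter and 44 mm deep in the middle of its top; the rod stands in it with its tip 6 mm above the table, its knob's underside at 106 mm and its top at 138 mm above the table. Origin at the centre of its underside, z up.
- glue_jar: Bystander: closed white glue jar with an orange cap, 60 mm in diameter, 55 mm tall, beyond the work. Origin at the centre of its underside.
- turned_dish: Bystander: finished turned wooden dish, 100 mm across, 18 mm high, beyond the work. Origin at the centre of its underside.
- screwdriver: Bystander: screwdriver with a red handle lying on the bench beyond the work. Origin about in its middle, x along it from handle to tip.
There are look-alikes about, which are no part of the job. Leave any pink look-alike of the ring_large alone.

How it is judged:
On the way, in this order (a step that is already met when the one before it is completed fails the run):
1. the large ring lies flat on the jig board, centred on its hole, and is let go (horizontal distance between ring_large and jig below 0.006 m and z of ring_large in the frame of jig between 0.021 and 0.027 m and angle between ring_large's own z axis and vertical below 0.08 rad and contact force between ring_large and the fingers below 0.1 N and linear speed of ring_large below 0.02 m/s), for 0.2 s.
2. then the medium ring lies flat on the large ring, let go (horizontal distance between each of ring_large, ring_medium and jig below 0.006 m and z of ring_large in the frame of jig between 0.021 and 0.027 m and angle between each of ring_large, ring_medium's own z axis and vertical below 0.08 rad and z of ring_medium in the frame of jig between 0.045 and 0.051 m and contact force between ring_medium and the fingers below 0.1 N and linear speed of ring_medium below 0.02 m/s), for 0.2 s.
3. then the small ring lies flat on the medium ring, let go (horizontal distance between each of ring_large, ring_medium, ring_small and jig below 0.006 m and z of ring_large in the frame of jig between 0.021 and 0.027 m and angle between each of ring_large, ring_medium, ring_small's own z axis and vertical below 0.08 rad and z of ring_medium in the frame of jig between 0.045 and 0.051 m and z of ring_small in the frame of jig between 0.069 and 0.075 m and contact force between ring_small and the fingers below 0.1 N and linear speed of ring_small below 0.02 m/s), for 0.2 s.
4. then the cap lies flat on the small ring, its hole over the jig's, let go (horizontal distance between each of ring_large, ring_medium, ring_small and jig below 0.006 m and z of ring_large in the frame of jig between 0.021 and 0.027 m and angle between each of ring_large, ring_medium, ring_small, cap's own z axis and vertical below 0.08 rad and z of ring_medium in the frame of jig between 0.045 and 0.051 m and z of ring_small in the frame of jig between 0.069 and 0.075 m and horizontal distance between cap and jig below 0.004 m and z of cap in the frame of jig between 0.093 and 0.099 m and contact force between cap and the fingers below 0.1 N and linear speed of cap below 0.02 m/s), for 0.2 s.
5. then the rod stands through the cap and in the jig board's hole, knob down on the cap, let go (horizontal distance between each of ring_large, ring_medium, ring_small and jig below 0.006 m and z of ring_large in the frame of jig between 0.021 and 0.027 m and angle between each of ring_large, ring_medium, ring_small, cap, rod's own z axis and vertical below 0.08 rad and z of ring_medium in the frame of jig between 0.045 and 0.051 m and z of ring_small in the frame of jig between 0.069 and 0.075 m and horizontal distance between cap and jig below 0.004 m and z of cap in the frame of jig between 0.093 and 0.099 m and horizontal distance between rod and jig below 0.003 m and z of rod in the frame of jig between 0.009 and 0.015 m and contact force between rod and the fingers below 0.1 N and linear speed of rod below 0.02 m/s), for 0.2 s.
At the end, for the whole second after the job is handed in: Rings flat on the jig, large, medium, small from below, each within 6 mm of its hole's axis; cap flat on top within 4 mm; rod upright through the cap, tip 12 mm deep in the jig's hole, knob on the cap (axis and heights within 3 mm, tilts under 0.08 rad); all let go, at rest (all of step 5 and contact force between each of ring_large, ring_medium, ring_small, cap and the fingers below 0.1 N and linear speed of each of ring_large, ring_medium, ring_small, cap below 0.02 m/s); the robot touches nothing.
It fails at once if the jar, the dish or the screwdriver is shifted by more than 20 mm (distance of any of glue_jar, turned_dish, screwdriver from where it was at the start of the episode above 0.02 m).
It also fails if it takes over 125 s, if anything falls off the work surface, if the arm or the gripper's body presses on something with over 40 N, if the wrist force passes 120 N, or if a joint passes its speed limit or range.

## Working session

There is one attempt and no reset: what is moved stays moved. The work goes in short steps, Python scripts to look and compute and a tool call to move; the robot and the scene stay as the last step left them, time stands still between calls to the robot, and variables do not carry over. Pictures are saved under pics/ and viewed, about 12 in all and at most 16, crops included, and the job is handed in when it is done.

Besides the shell and the picture viewer there is one more tool, called after "Emit:" as name(argument=value, ...), one argument or row to a line, values as JSON. move_arm: Moves the arm, as the interface text tells. Its arguments: {"type":"object","properties":{"plan":{"type":"array"},"fingers":{"type":"number"}},"required":["plan"]}

```bash
ls; mkdir -p pics; cat > h.py <<'E'
import numpy as np, cv2
from plant import sensors, optics, workorder, robot
from scipy.spatial.transform import Rotation as R
def rot(q): return R.from_quat([q[1],q[2],q[3],q[0]]).as_matrix()
def show(im,name,crop=None,scale=1):
    if crop: im=im[crop[1]:crop[3],crop[0]:crop[2]]
    cv2.imwrite('pics/'+name,cv2.resize(im[:,:,::-1],None,fx=scale,fy=scale,interpolation=cv2.INTER_CUBIC))
E
python3 - <<'E'
from h import *
print({k:(np.round(v,4).tolist()) for k,v in sensors.get_state().items()})
print([ (a,getattr(robot,a)) for a in dir(robot) if a[0]!='_'])
ims=[]
for n in ['scene','top','wrist']:
    s=optics.snapshot(n); ims.append(s['image']); print(n,{k:v for k,v in s.items() if k!='image'})
    for q in ['ring_large','ring_medium','ring_small','cap','rod','jig','holder','glue_jar','turned_dish','screwdriver']:
        print(q,[(np.round(d['pixel']).tolist(),round(d['conf'],2)) for d in optics.place_of(q,n)])
    show(s['image'],n+'0.png',scale=1.5)
E
```

```text
pics
{'time': 0.0, 'joints': [1.1828, 0.69, -0.1945, 1.5664, 0.1573, 0.9025, -0.2151], 'dq': [-0.0013, 0.0012, 0.0003, 0.0005, -0.0009, 0.0011, -0.0018], 'effort': [-0.0001, -52.7556, -1.2666, -15.3429, -0.0526, 0.0065, 0.0001], 'position': [0.2556, -0.5697, 0.2519], 'tcp_rot': [0.1479, -0.1482, 0.6921, -0.6908], 'ft_force': [-0.3313, 0.827, -0.5436], 'moment': [-0.0209, -0.0159, -0.0029], 'finger_gap': 0.0885}
[('PlanningError', <class 'plant.PlanningError'>), ('tips_ahead', 0.014)]
scene {'vertical_fov': 57.84994978623485, 'cx': 258.8262403214115, 'cy': 188.06067633544146, 'position': array([0.84197363, 0.46216589, 0.69336982]), 'orientation': array([0.18884055, 0.0697718 , 0.31312274, 0.92813   ])}
ring_large [([366.0, 228.0], 0.89), ([304.0, 244.0], 0.81), ([264.0, 214.0], 0.78)]
ring_medium [([244.0, 179.0], 0.73), ([358.0, 281.0], 0.54)]
ring_small [([324.0, 194.0], 0.79), ([264.0, 282.0], 0.53)]
cap [([286.0, 160.0], 0.77)]
rod [([361.0, 282.0], 0.85)]
jig [([269.0, 113.0], 0.98)]
holder [([365.0, 285.0], 0.73)]
glue_jar [([288.0, 163.0], 0.54)]
turned_dish [([211.0, 223.0], 0
[... 348 characters left out ...]
0.83), ([191.0, 202.0], 0.76)]
ring_medium [([275.0, 188.0], 0.76), ([229.0, 245.0], 0.67)]
ring_small [([230.0, 245.0], 0.69)]
cap [([281.0, 234.0], 0.87)]
rod [([144.0, 229.0], 0.42)]
jig [([346.0, 242.0], 0.75)]
holder [([143.0, 229.0], 0.83)]
glue_jar [([179.0, 162.0], 0.72)]
turned_dish []
screwdriver [([328.0, 164.0], 0.83), ([179.0, 165.0], 0.48)]
wrist {'vertical_fov': 58.40583241112752, 'cx': 260.3730942131003, 'cy': 188.0798410644081, 'position': array([ 0.31701452, -0.5436125 ,  0.38646448]), 'orientation': array([ 0.83236418, -0.1088148 ,  0.07021357, -0.53888707])}
ring_large []
ring_medium []
ring_small []
cap []
rod []
jig []
holder []
glue_jar []
turned_dish []
screwdriver []
```

View pics/top0.png

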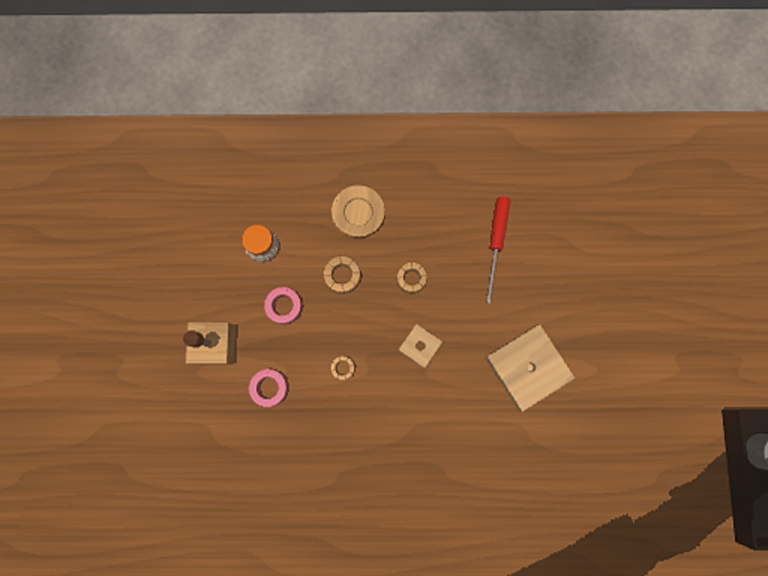

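View pics/scene0.png

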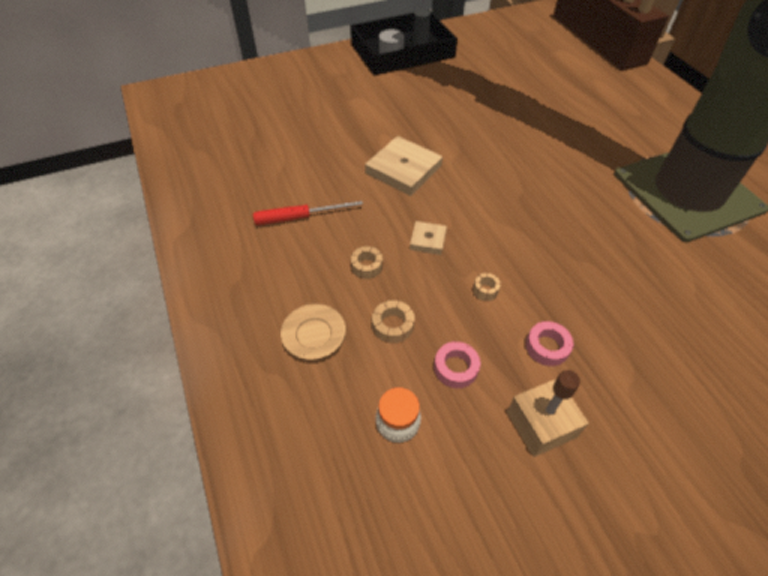

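The top view, in raw pixels, shows three ring_large candidates: a pink one at (189,203), a pink one at (178,258) and a pale one at (228,183). The pale wooden ring matches the description, and I'll confirm it close up. The other things are ring_medium (275,185), ring_small (229,245), cap (280,231), jig (354,245) and the holder with the rod (140,228).

```bash
cat >> h.py <<'E'
def ray(s,px):
    H=s['image'].shape[0]; f=H/2/np.tan(np.radians(s['vertical_fov'])/2)
    px=np.atleast_2d(px).astype(float)
    d=np.c_[(px[:,0]-s['cx'])/f,-(px[:,1]-s['cy'])/f,-np.ones(len(px))]@rot(s['orientation']).T
    return np.array(s['position']),d
def onz(s,px,z):
    p,d=ray(s,px); return (p+d*((z-p[2])/d[:,2])[:,None])[:,:2]
def proj(s,P):
    H=s['image'].shape[0]; f=H/2/np.tan(np.radians(s['vertical_fov'])/2)
    c=(np.atleast_2d(P)-s['position'])@rot(s['orientation'])
    return np.c_[s['cx']+f*c[:,0]/-c[:,2], s['cy']-f*c[:,1]/-c[:,2]]
def toolshift(x,y,z):
    "shift in tool axes from current measured TCP to world xyz"
    st=sensors.get_state(); return rot(st['tcp_rot']).T@(np.array([x,y,z])-st['position'])
def hullc(m):
    c=np.vstack(cv2.findContours(m.astype(np.uint8),cv2.RETR_EXTERNAL,cv2.CHAIN_APPROX_NONE)[0])
    M=cv2.moments(cv2.convexHull(c)); return M['m10']/M['m00'],M['m01']/M['m00']
E
python3 - <<'E'
from h import *
hh=dict(ring_large=.024,ring_medium=.024,ring_small=.024,cap=.016,jig=.024,holder=.05,turned_dish=.018)
for n in ['top','scene']:
    s=optics.snapshot(n); print(n,[k for k in s])
    for q,h in hh.items():
        for d in optics.silhouettes(q,n):
            c=hullc(d['pixels']); print(q,round(d['conf'],2),np.round(c,1),'half',np.round(onz(s,c,h/2)[0],4),int(d['pixels'].sum()))
    for q in ['glue_jar','screwdriver']:
        for d in optics.silhouettes(q,n): print(q,round(d['conf'],2),np.round(onz(s,d['pixel'],0.02)[0],3))
st=sensors.get_state(); print(rot(st['tcp_rot']).round(3)); s=optics.snapshot('wrist')
print('cam in tool',rot(st['tcp_rot']).T@(s['position']-st['position']),(rot(st['tcp_rot']).T@rot(s['orientation'])).round(3))
E
```

```text
top ['image', 'vertical_fov', 'cx', 'cy', 'position', 'orientation']
ring_large 0.72 [178.8 257.9] half [0.4516 0.1875] 367
ring_large 0.7 [227.8 182.3] half [0.6553 0.0594] 324
ring_large 0.57 [188.5 203.1] half [0.5982 0.1656] 371
ring_large 0.27 [353.1 244.5] half [ 0.4861 -0.2745] 1813
ring_medium 0.8 [274.6 185.4] half [ 0.6463 -0.0685] 270
ring_small 0.58 [228.1 244.5] half [0.4865 0.0572] 130
ring_small 0.4 [238.1 140. ] half [0.7756 0.0316] 922
cap 0.95 [280.1 229.9] half [ 0.5253 -0.082 ] 417
jig 0.73 [353.  244.8] half [ 0.4851 -0.2741] 1865
holder 0.62 [279.9 230.2] half [ 0.5232 -0.0801] 445
holder 0.58 [140.  228.6] half [0.5281 0.2903] 828
turned_dish 0.57 [238.3 139.7] half [0.7774 0.0312] 938
turned_dish 0.35 [227.6 182.2] half [0.6563 0.0601] 419
turned_dish 0.22 [140.1 228.5] half [0.5297 0.2948] 758
glue_jar 0.88 [0.707 0.202]
screwdriver 0.92 [ 0.754 -0.221]
scene ['image', 'vertical_fov', 'cx', 'cy', 'position', 'orientation']
ring_large 0.79 [366.  229.5] half [0.4516 0.189 ] 558
ring_large 0.67 [303.8 243.1] half [0.5981 0.165 ] 654
ring_large 0.59 [261.2 214.3] half [0.6547 0.0591] 548
ring_large 0.46 [243.9 175.3] half [ 0.6481 -0.0661] 337
ring_medium 0.59 [243.5 174.9] half [ 0.6488 -0.0678] 330
ring_small 0.68 [323.8 191.3] half [0.486  0.0569] 258
cap 0.62 [284.8 158.9] half [ 0.5261 -0.0796] 413
jig 0.75 [268.1 110.7] half [ 0.4896 -0.27  ] 1215
jig 0.72 [284.8 158.6] half [ 0.5275 -0.0774] 382
holder 0.93 [363.4 278.6] half [0.529  0.2895] 1551
holder 0.57 [374.1 260.6] half [0.4861 0.2646] 369
holder 0.33 [268.5 110.3] half [ 0.4944 -0.2569] 1213
turned_dish 0.75 [208.1 221. ] half [0.7742 0.0268] 1192
glue_jar 0.9 [0.714 0.21 ]
screwdriver 0.57 [ 0.734 -0.225]
[[-0.912  0.     0.409]
 [-0.409 -0.    -0.912]
 [-0.    -1.     0.   ]]
cam in tool [-0.06666253 -0.13368795  0.0007318 ] [[ 0.    -0.966 -0.257]
 [-0.     0.257 -0.966]
 [ 1.     0.    -0.   ]]
```

Emit:
move_arm(
  plan=[
    {"linear":[-0.3,0.02,-0.2],"twist":-33},
    {"linear":[-0.3,0.02,-0.2],"twist":-33},
    {"linear":[-0.3,0.02,-0.2],"twist":-33},
    {"linear":[-0.3,0.02,-0.2],"twist":-33},
    {"linear":[-0.621,0.05,-0.41],"twist":-65.9},
    {"linear":[-0.621,0.05,-0.41],"twist":-65.9},
    {"linear":[-0.621,0.05,-0.41],"twist":-65.9},
    {"linear":[-0.621,0.05,-0.41],"twist":-65.9},
    {"linear":[-0.621,0.05,-0.41],"twist":-65.9},
    {"linear":[-0.621,0.05,-0.41],"twist":-65.9},
    {"linear":[-0.621,0.05,-0.41],"twist":-65.9},
    {"linear":[-0.621,0.05,-0.41],"twist":-65.9},
    {"linear":[-0.621,0.05,-0.41],"twist":-65.9},
    {"linear":[-0.621,0.05,-0.41],"twist":-65.9},
    {"linear":[-0.621,0.05,-0.41],"twist":-65.9},
    {"linear":[-0.621,0.05,-0.41],"twist":-65.9},
    {"linear":[-0.621,0.05,-0.41],"twist":-65.9},
  ],
  fingers=0,
)

```text
time: 4.82
position: [0.6545, 0.0571, 0.2029]
tcp_rot: [-0.5, 0.5, -0.5, 0.5]
ft_force: [0.3, 0.6, -0.9]
finger_gap: 0.0881
```

```bash
cat >> h.py <<'E'
def look(q,h,n='wrist'):
    s=optics.snapshot(n)
    for d in optics.silhouettes(q,n):
        c=hullc(d['pixels']); print(q,round(d['conf'],2),np.round(c,1),np.round(onz(s,c,h)[0],4),int(d['pixels'].sum()))
    return s
E
python3 - <<'E'
from h import *
print(rot(sensors.get_state()['tcp_rot']).round(3))
s=look('ring_large',.012); show(s['image'],'w1.png',scale=1.3)
look('ring_medium',.012)
E
```

```text
[[-0.  0.  1.]
 [-1. -0. -0.]
 [ 0. -1.  0.]]
ring_large 0.92 [32.4 28.5] [0.4576 0.1797] 2887
ring_large 0.83 [258.  166.3] [0.6536 0.0578] 2969
ring_large 0.8 [192.5  44.9] [0.5961 0.1666] 3823
ring_medium 0.86 [252.5 269.2] [ 0.6477 -0.051 ] 791
```

View pics/w1.png

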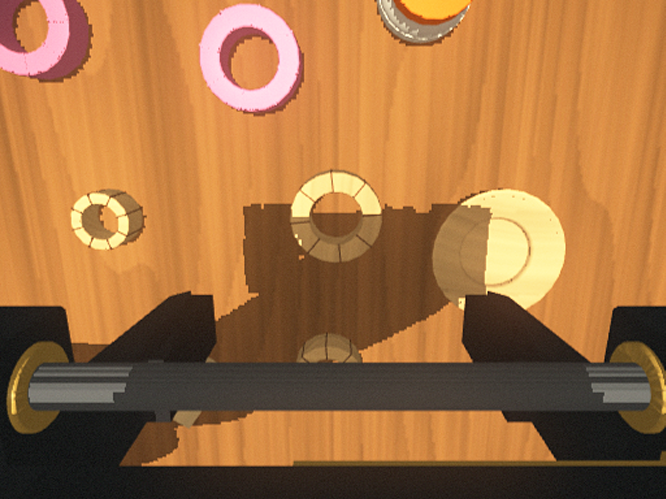

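The picture confirms that the pale segmented ring at raw pixel (258,166) is ring_large. The pink look-alikes are at (192,45) and (32,28). I'll go down on the pale ring.

Emit:
move_arm(
  plan=[
    {"linear":[0,0.1,0]},
    {"linear":[0,0.1,0]},
    {"linear":[0,0.15,0]},
    {"linear":[0,0.15,0]},
    {"linear":[0,0.15,0]},
    {"linear":[0,0.15,0]},
  ],
)

```text
schema error: expected keys linear, twist
```

```bash
python3 - <<'E'
from h import *
st=sensors.get_state(); print(st['position'],st['ft_force'],toolshift(.6545,.0588,.016))
E
```

```text
[0.65457435 0.05793063 0.20278386] [ 0.0244127  -0.11460454 -0.95653135] [-8.78036690e-04  1.86783817e-01 -8.60396571e-05]
```

Emit:
move_arm(
  plan=[
    {"linear":[0,0.06,0],"twist":0},
    {"linear":[0,0.12,0],"twist":0},
    {"linear":[-0.0005,0.15,0],"twist":0},
    {"linear":[-0.0005,0.17,0],"twist":0},
    {"linear":[-0.0005,0.185,0],"twist":0},
    {"linear":[-0.0005,0.185,0],"twist":0},
    {"linear":[-0.0005,0.185,0],"twist":0},
  ],
)

```text
time: 5.9
position: [0.6556, 0.0587, 0.0189]
tcp_rot: [0.501, -0.5, 0.499, -0.5]
ft_force: [0.2, 0.1, 0.2]
finger_gap: 0.0884
```

Emit:
move_arm(
  plan=[
    {"linear":[0,0,0],"twist":0},
    {"linear":[0,0,0],"twist":0},
    {"linear":[0,0,0],"twist":0},
    {"linear":[0,0,0],"twist":0},
    {"linear":[0,0,0],"twist":0},
    {"linear":[0,0,0],"twist":0},
    {"linear":[0,0,0],"twist":0},
    {"linear":[0,0,0],"twist":0},
  ],
  fingers=1,
)

```text
time: 6.9
position: [0.6548, 0.0585, 0.0182]
tcp_rot: [0.5, -0.5, 0.5, -0.5]
ft_force: [-0.7, -0.3, 5.5]
finger_gap: 0.0651
```

Emit:
move_arm(
  plan=[
    {"linear":[0,-0.06,0],"twist":0},
    {"linear":[0,-0.12,0],"twist":0},
    {"linear":[0.02,-0.17,0],"twist":0},
    {"linear":[0.07,-0.18,-0.03],"twist":0},
    {"linear":[0.12,-0.18,-0.06],"twist":0},
    {"linear":[0.17,-0.18,-0.08],"twist":0},
    {"linear":[0.22,-0.18,-0.1],"twist":0},
    {"linear":[0.27,-0.18,-0.12],"twist":0},
    {"linear":[0.32,-0.18,-0.14],"twist":0},
    {"linear":[0.37,-0.18,-0.16],"twist":0},
    {"linear":[0.4,-0.18,-0.168],"twist":0},
    {"linear":[0.4,-0.18,-0.168],"twist":0},
    {"linear":[0.4,-0.18,-0.168],"twist":0},
    {"linear":[0.4,-0.18,-0.168],"twist":0},
  ],
)

```text
time: 8.65
position: [0.488, -0.3396, 0.1978]
tcp_rot: [0.501, -0.501, 0.499, -0.499]
ft_force: [-0.2, 0.2, -0.1]
finger_gap: 0.0648
```

```bash
python3 - <<'E'
from h import *
s=look('jig',.012)
print([(np.round(d['pixel']).tolist(),onz(s,d['pixel'],0)) for d in optics.place_of('jig','wrist')])
look('ring_large',.2); show(s['image'],'w2.png',scale=1.3); print(sensors.get_state()['position'])
E
```

```text
jig 0.65 [256.4  91.6] [ 0.4856 -0.2696] 16860
[([258.0, 95.0], array([[ 0.48643521, -0.27289492]]))]
ring_large 0.7 [260.5 252. ] [ 0.4887 -0.3376] 11474
[ 0.48738482 -0.34101838  0.19779835]
```

View pics/w2.png

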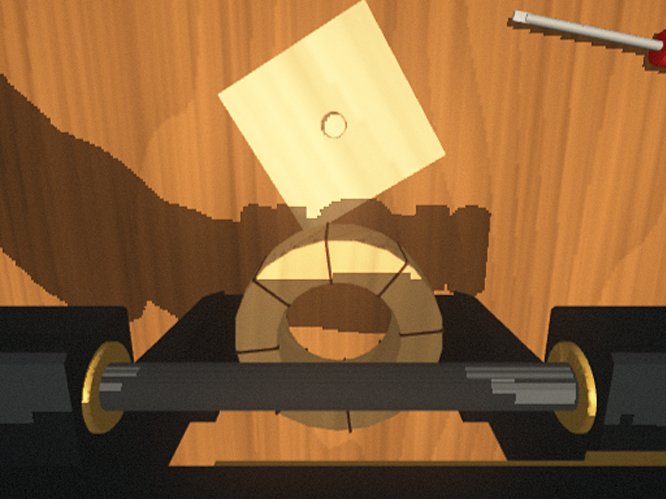

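The hole's rim is at raw pixel (256,95.4). The ring is held between the jaws, with its outline visible at raw (181–340, 172–330).

```bash
python3 - <<'E'
from h import *
s=optics.snapshot('wrist'); 
g=cv2.cvtColor(s['image'],cv2.COLOR_RGB2GRAY)[75:118,235:280]
ed=cv2.Canny(cv2.resize(g,None,fx=4,fy=4,interpolation=3),40,100)
ys,xs=np.nonzero(ed); x=xs/4+235-.4;y=ys/4+75-.4; print('edge bbox c',(x.min()+x.max())/2,(y.min()+y.max())/2,x.ptp() if hasattr(x,'ptp') else np.ptp(x),np.ptp(y))
print('hole wrist',onz(s,[256.2,95.4],.024), onz(s,[(x.min()+x.max())/2,(y.min()+y.max())/2],.024))
t=optics.snapshot('top'); print('hole top',onz(t,[353.7,244.5],.024)); 
look('ring_large',.192)
print(sensors.get_state()['position'])
for p in ([.487,-.273,.024],): print(proj(t,p), proj(s,p))
E
```

```text
edge bbox c 256.475 93.475 20.25000000000003 22.25
hole wrist [[ 0.48491255 -0.27455323]] [[ 0.48515137 -0.27294854]]
hole top [[ 0.48545601 -0.27292125]]
ring_large 0.87 [260.2 252. ] [ 0.4882 -0.3422] 11076
[ 0.48711482 -0.34159216  0.19774489]
[[353.70200647 243.90612236]] [[258.61674725  93.54178184]]
```

Emit:
move_arm(
  plan=[
    {"linear":[-0.03,0,0],"twist":0},
    {"linear":[-0.068,0,-0.001],"twist":0},
    {"linear":[-0.068,0.05,-0.001],"twist":0},
    {"linear":[-0.068,0.1,-0.001],"twist":0},
    {"linear":[-0.068,0.13,-0.001],"twist":0},
    {"linear":[-0.068,0.145,-0.001],"twist":0},
    {"linear":[-0.068,0.15,-0.001],"twist":0},
    {"linear":[-0.068,0.15,-0.001],"twist":0},
    {"linear":[-0.068,0.15,-0.001],"twist":0},
    {"linear":[-0.068,0.15,-0.001],"twist":0},
  ],
)

```text
time: 10.35
position: [0.4864, -0.274, 0.0485]
tcp_rot: [0.5, -0.5, 0.499, -0.5]
ft_force: [-0.7, 0.7, -0.8]
finger_gap: 0.0648
```

Emit:
move_arm(
  plan=[
    {"linear":[0,0.003,0],"twist":0},
    {"linear":[0,0.006,0],"twist":0},
    {"linear":[0,0.006,0],"twist":0},
    {"linear":[0,0.006,0],"twist":0},
  ],
)

```text
time: 10.85
position: [0.4861, -0.2737, 0.0422]
tcp_rot: [-0.5, 0.5, -0.5, 0.5]
ft_force: [-0.6, 0.1, 5.0]
finger_gap: 0.0648
```

Emit:
move_arm(
  plan=[
    {"linear":[0,0,0],"twist":0},
    {"linear":[0,0,0],"twist":0},
    {"linear":[0,0,0],"twist":0},
    {"linear":[0,0,0],"twist":0},
    {"linear":[0,-0.02,0],"twist":0},
    {"linear":[0,-0.06,0],"twist":0},
    {"linear":[0,-0.12,0],"twist":0},
    {"linear":[0,-0.155,0],"twist":0},
    {"linear":[0,-0.155,0],"twist":0},
    {"linear":[0,-0.155,0],"twist":0},
  ],
  fingers=0,
)

```text
time: 12.1
position: [0.4853, -0.2736, 0.196]
tcp_rot: [-0.5, 0.501, -0.5, 0.499]
ft_force: [-0.4, 0.9, -0.4]
finger_gap: 0.088
```

```bash
python3 - <<'E'
from h import *
s=look('ring_large',.036); show(s['image'],'w3.png',(150,80,370,250),3)
look('ring_large',.036,'top')
look('jig',.012)
print(sensors.get_state()['position'])
E
```

```text
ring_large 0.66 [261.8 174.5] [ 0.4875 -0.2741] 3442
ring_large 0.73 [354.9 243.6] [ 0.4874 -0.273 ] 430
ring_large 0.71 [178.9 258.3] [0.4504 0.1825] 441
ring_large 0.68 [188.7 203. ] [0.5947 0.1609] 344
jig 0.86 [259.7 168.4] [ 0.4855 -0.273 ] 11368
[ 0.48564269 -0.27338418  0.19584854]
```

View pics/w3.png

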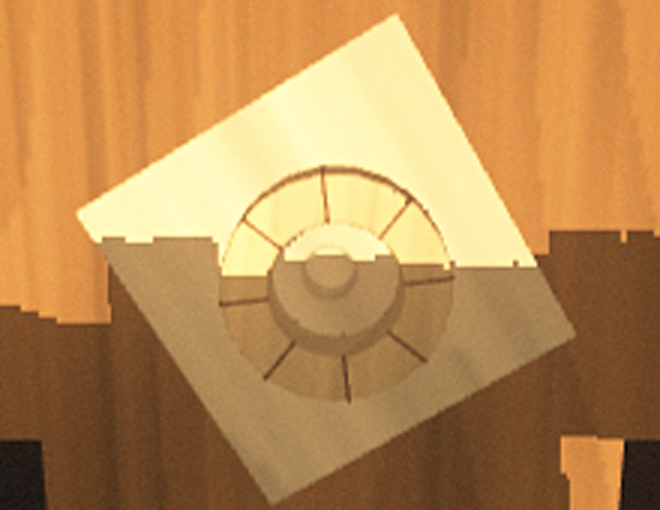

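The crop shows the large ring flat on the board. The hole is visible through its bore at raw (260,170.7), and the ring's top circle is centred near raw (262,174.7).

```bash
python3 - <<'E'
from h import *
s=optics.snapshot('wrist')
r=lambda c:(150+(np.array(c)+.5)/3-.5)*[1,0]+(80+(np.array(c)+.5)/3-.5)*[0,1]
print('ring top',onz(s,r([336,284.5]),.048),'hole',onz(s,r([330,272]),.024))
C=onz(s,np.array([r(c) for c in [(397,13),(78,213),(272,503),(575,335)]]),.024);print(C.round(4).tolist(),C.mean(0),np.linalg.norm(np.diff(C,axis=0),axis=1))
E
```

```text
ring top [[ 0.48771346 -0.27097631]] hole [[ 0.48598091 -0.27248216]]
[[0.5049, -0.1974], [0.4108, -0.2546], [0.4674, -0.3483], [0.5614, -0.2922]] [ 0.4861264  -0.27312753] [0.11017752 0.10947427 0.10949123]
```

Emit:
move_arm(
  plan=[
    {"linear":[-0.05,0,0.04],"twist":0},
    {"linear":[-0.1,0,0.08],"twist":0},
    {"linear":[-0.15,0,0.12],"twist":0},
    {"linear":[-0.206,0,0.162],"twist":0},
    {"linear":[-0.206,0,0.162],"twist":0},
    {"linear":[-0.206,0,0.162],"twist":0},
    {"linear":[-0.206,0,0.162],"twist":0},
    {"linear":[-0.206,0,0.162],"twist":0},
  ],
)

```text
time: 13.45
position: [0.6469, -0.0699, 0.1967]
tcp_rot: [-0.499, 0.5, -0.5, 0.501]
ft_force: [-0.2, -0.1, -0.3]
finger_gap: 0.088
```

```bash
python3 - <<'E'
from h import *
look('ring_medium',.012);look('ring_medium',.012);print(sensors.get_state()['position'])
E
```

```text
ring_medium 0.77 [259.6 167.2] [ 0.6473 -0.0691] 2196
ring_medium 0.88 [259.  168.3] [ 0.6472 -0.0691] 1997
ring_medium 0.53 [144.2 338.4] [ 0.5221 -0.2575] 1747
[ 0.6475239  -0.06825142  0.19685332]
```

Emit:
move_arm(
  plan=[
    {"linear":[0,0.06,0],"twist":0},
    {"linear":[0,0.12,0],"twist":0},
    {"linear":[0,0.15,0],"twist":0},
    {"linear":[0,0.17,0],"twist":0},
    {"linear":[0,0.179,0],"twist":0},
    {"linear":[0,0.179,0],"twist":0},
    {"linear":[0,0.179,0],"twist":0},
    {"linear":[0,0.179,0],"twist":0},
  ],
)

```text
time: 14.65
position: [0.6485, -0.0675, 0.0189]
tcp_rot: [0.501, -0.5, 0.499, -0.5]
ft_force: [-0.4, -0.2, 0.1]
finger_gap: 0.0883
```

Emit:
move_arm(
  plan=[
    {"linear":[0,0,0],"twist":0},
    {"linear":[0,0,0],"twist":0},
    {"linear":[0,0,0],"twist":0},
    {"linear":[0,0,0],"twist":0},
    {"linear":[0,0,0],"twist":0},
    {"linear":[0,0,0],"twist":0},
    {"linear":[0,0,0],"twist":0},
    {"linear":[0,0,0],"twist":0},
  ],
  fingers=1,
)

```text
time: 15.65
position: [0.6476, -0.0675, 0.0177]
tcp_rot: [-0.5, 0.5, -0.5, 0.5]
ft_force: [-0.8, -0.1, 0.8]
finger_gap: 0.0533
```

Emit:
move_arm(
  plan=[
    {"linear":[0,-0.06,0],"twist":0},
    {"linear":[0,-0.12,0],"twist":0},
    {"linear":[0.03,-0.15,-0.02],"twist":0},
    {"linear":[0.08,-0.15,-0.06],"twist":0},
    {"linear":[0.13,-0.15,-0.1],"twist":0},
    {"linear":[0.18,-0.15,-0.14],"twist":0},
    {"linear":[0.2057,-0.15,-0.162],"twist":0},
    {"linear":[0.2057,-0.15,-0.162],"twist":0},
    {"linear":[0.2057,-0.15,-0.162],"twist":0},
    {"linear":[0.2057,-0.11,-0.162],"twist":0},
    {"linear":[0.2057,-0.08,-0.162],"twist":0},
    {"linear":[0.2057,-0.06,-0.162],"twist":0},
    {"linear":[0.2057,-0.055,-0.162],"twist":0},
    {"linear":[0.2057,-0.055,-0.162],"twist":0},
    {"linear":[0.2057,-0.055,-0.162],"twist":0},
  ],
)

```text
time: 17.52
position: [0.487, -0.2732, 0.0736]
tcp_rot: [0.501, -0.5, 0.499, -0.5]
ft_force: [-0.6, 0.1, -0.6]
finger_gap: 0.053
```

Emit:
move_arm(
  plan=[
    {"linear":[0,0.003,-0.0005],"twist":0},
    {"linear":[0,0.0065,-0.0005],"twist":0},
    {"linear":[0,0.0075,-0.0005],"twist":0},
    {"linear":[0,0.0075,-0.0005],"twist":0},
    {"linear":[0,0.0075,-0.0005],"twist":0},
  ],
)

```text
time: 18.15
position: [0.4854, -0.2735, 0.0656]
tcp_rot: [-0.5, 0.5, -0.5, 0.5]
ft_force: [-0.6, 0.2, 5.0]
finger_gap: 0.0537
```

Emit:
move_arm(
  plan=[
    {"linear":[0,0,0],"twist":0},
    {"linear":[0,0,0],"twist":0},
    {"linear":[0,0,0],"twist":0},
    {"linear":[0,0,0],"twist":0},
    {"linear":[0,-0.02,0],"twist":0},
    {"linear":[0,-0.06,0],"twist":0},
    {"linear":[0,-0.12,0],"twist":0},
    {"linear":[0,-0.13,0],"twist":0},
    {"linear":[0,-0.13,0],"twist":0},
    {"linear":[0,-0.13,0],"twist":0},
  ],
  fingers=0,
)

```text
time: 19.4
position: [0.4844, -0.2731, 0.1937]
tcp_rot: [-0.5, 0.501, -0.501, 0.499]
ft_force: [0.8, -0.0, 0.5]
finger_gap: 0.0882
```

```bash
python3 - <<'E'
from h import *
s=look('ring_medium',.06); show(s['image'],'w4.png',(150,80,370,250),3)
print(sensors.get_state()['position'])
E
```

```text
ring_medium 0.8 [261.8 183.2] [ 0.4864 -0.2747] 3002
[ 0.48457833 -0.2730021   0.19364316]
```

View pics/w4.png

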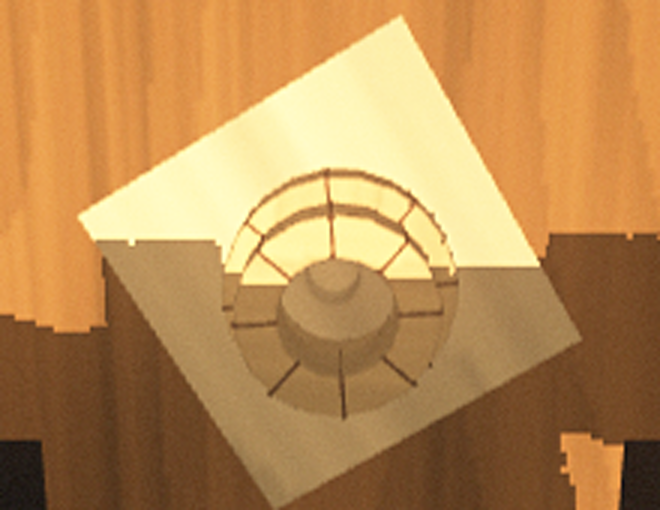

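The medium ring is flat and concentric on the large one, with its top centre at crop (337,311). The small ring is next.

Emit:
move_arm(
  plan=[
    {"linear":[-0.05,0,0],"twist":0},
    {"linear":[-0.1,0,0],"twist":0},
    {"linear":[-0.15,0,0],"twist":0},
    {"linear":[-0.2,0,0],"twist":0},
    {"linear":[-0.25,0,0],"twist":0},
    {"linear":[-0.3,0,0.001],"twist":0},
    {"linear":[-0.33,0,0.001],"twist":0},
    {"linear":[-0.33,0,0.001],"twist":0},
    {"linear":[-0.33,0,0.001],"twist":0},
    {"linear":[-0.33,0,0.001],"twist":0},
    {"linear":[-0.33,0,0.001],"twist":0},
  ],
)

```text
time: 20.88
position: [0.4861, 0.0554, 0.1951]
tcp_rot: [-0.5, 0.5, -0.5, 0.5]
ft_force: [-0.3, 0.1, 0.6]
finger_gap: 0.0882
```

```bash
python3 - <<'E'
from h import *
look('ring_small',.012);look('ring_small',.012);print(sensors.get_state()['position'])
E
```

```text
ring_small 0.97 [258.5 168.3] [0.4856 0.0556] 1325
ring_small 0.68 [258.5 169. ] [0.4857 0.0555] 1230
[0.48614623 0.05629593 0.19525105]
```

Emit:
move_arm(
  plan=[
    {"linear":[0,0.06,0],"twist":0},
    {"linear":[0,0.12,0],"twist":0},
    {"linear":[0,0.15,0],"twist":0},
    {"linear":[0,0.17,0],"twist":0},
    {"linear":[0,0.177,0],"twist":0},
    {"linear":[0,0.177,0],"twist":0},
    {"linear":[0,0.177,0],"twist":0},
    {"linear":[0,0.177,0],"twist":0},
  ],
)

```text
time: 22.08
position: [0.4866, 0.0566, 0.019]
tcp_rot: [0.501, -0.5, 0.5, -0.5]
ft_force: [0.4, -0.1, -0.1]
finger_gap: 0.0882
```

Emit:
move_arm(
  plan=[
    {"linear":[0,0,0],"twist":0},
    {"linear":[0,0,0],"twist":0},
    {"linear":[0,0,0],"twist":0},
    {"linear":[0,0,0],"twist":0},
    {"linear":[0,0,0],"twist":0},
    {"linear":[0,0,0],"twist":0},
    {"linear":[0,0,0],"twist":0},
    {"linear":[0,0,0],"twist":0},
    {"linear":[0,0,0],"twist":0},
  ],
  fingers=1,
)

```text
time: 23.2
position: [0.4862, 0.0567, 0.0182]
tcp_rot: [0.5, -0.5, 0.5, -0.5]
ft_force: [-0.7, 0.5, 0.9]
finger_gap: 0.0415
```

Emit:
move_arm(
  plan=[
    {"linear":[0,-0.06,0],"twist":0},
    {"linear":[0,-0.12,0],"twist":0},
    {"linear":[0.03,-0.16,0],"twist":0},
    {"linear":[0.08,-0.16,0],"twist":0},
    {"linear":[0.13,-0.16,0],"twist":0},
    {"linear":[0.18,-0.16,0],"twist":0},
    {"linear":[0.23,-0.16,0],"twist":0},
    {"linear":[0.28,-0.16,0],"twist":0},
    {"linear":[0.32,-0.16,0],"twist":0},
    {"linear":[0.33,-0.16,0],"twist":0},
    {"linear":[0.33,-0.16,0],"twist":0},
    {"linear":[0.33,-0.12,0],"twist":0},
    {"linear":[0.33,-0.09,0],"twist":0},
    {"linear":[0.33,-0.079,0],"twist":0},
    {"linear":[0.33,-0.079,0],"twist":0},
    {"linear":[0.33,-0.079,0],"twist":0},
  ],
)

```text
time: 25.2
position: [0.4874, -0.2729, 0.0983]
tcp_rot: [0.501, -0.5, 0.499, -0.5]
ft_force: [-0.1, 0.0, 0.2]
finger_gap: 0.0417
```

Emit:
move_arm(
  plan=[
    {"linear":[0,0.003,-0.0005],"twist":0},
    {"linear":[0,0.0065,-0.0005],"twist":0},
    {"linear":[0,0.0077,-0.0005],"twist":0},
    {"linear":[0,0.0077,-0.0005],"twist":0},
    {"linear":[0,0.0077,-0.0005],"twist":0},
  ],
)

```text
time: 25.82
position: [0.486, -0.2735, 0.0901]
tcp_rot: [-0.5, 0.5, -0.5, 0.5]
ft_force: [-1.8, 0.3, 6.4]
finger_gap: 0.0415
```

Emit:
move_arm(
  plan=[
    {"linear":[0,0,0],"twist":0},
    {"linear":[0,0,0],"twist":0},
    {"linear":[0,0,0],"twist":0},
    {"linear":[0,0,0],"twist":0},
    {"linear":[0,-0.02,0],"twist":0},
    {"linear":[0,-0.06,0],"twist":0},
    {"linear":[0,-0.12,0],"twist":0},
    {"linear":[0,-0.14,0],"twist":0},
    {"linear":[0,-0.14,0],"twist":0},
    {"linear":[0,-0.14,0],"twist":0},
  ],
  fingers=0,
)

```text
time: 27.08
position: [0.4851, -0.2733, 0.2283]
tcp_rot: [-0.5, 0.501, -0.5, 0.499]
ft_force: [-0.1, -0.3, 0.0]
finger_gap: 0.088
```

```bash
python3 - <<'E'
from h import *
s=look('ring_small',.084); show(s['image'],'w5.png',(150,80,370,250),3)
print(sensors.get_state()['position'])
E
```

```text
ring_small 0.85 [261.5 180. ] [ 0.4869 -0.2748] 1739
[ 0.48509812 -0.2730996   0.2280168 ]
```

View pics/w5.png

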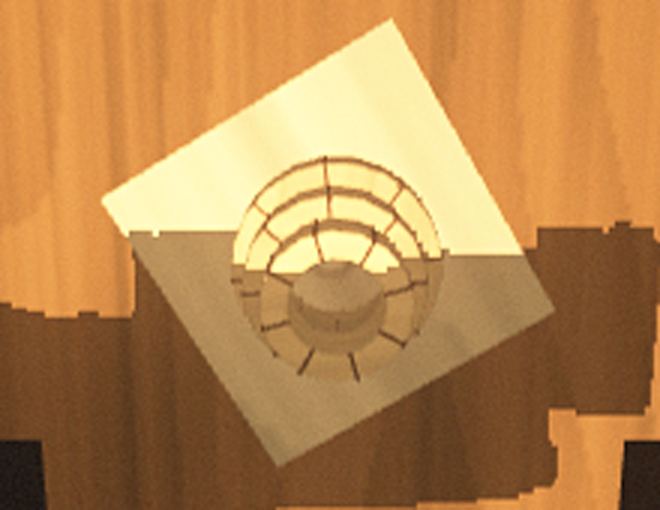

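The small ring is flat and concentric, with its top centre at crop (336,302). Next I'll hover over the cap and measure its yaw.

Emit:
move_arm(
  plan=[
    {"linear":[-0.05,0,0.01],"twist":0},
    {"linear":[-0.1,0,0.02],"twist":0},
    {"linear":[-0.15,0.01,0.03],"twist":0},
    {"linear":[-0.1926,0.02,0.041],"twist":0},
    {"linear":[-0.1926,0.03,0.041],"twist":0},
    {"linear":[-0.1926,0.03,0.041],"twist":0},
    {"linear":[-0.1926,0.03,0.041],"twist":0},
    {"linear":[-0.1926,0.03,0.041],"twist":0},
  ],
)

```text
time: 28.18
position: [0.5267, -0.082, 0.1996]
tcp_rot: [-0.5, 0.5, -0.5, 0.5]
ft_force: [-0.0, -0.1, 0.2]
finger_gap: 0.0882
```

```bash
cat >> h.py <<'E'
def rect(q,z,n='wrist'):
    s=optics.snapshot(n)
    for d in optics.silhouettes(q,n)[:2]:
        ys,xs=np.nonzero(d['pixels']); w=onz(s,np.c_[xs,ys],z)
        (c,sz,a)=cv2.minAreaRect((w*1000).astype(np.float32)); print(q,round(d['conf'],2),np.round(d['pixel']),'c',np.round(c,1),'size',np.round(sz,1),'ang',round(a,1))
    return s
E
python3 - <<'E'
from h import *
s=rect('cap',.016); rect('cap',.016); look('cap',.008)
show(s['image'],'w6.png',(150,80,370,250),3)
print(sensors.get_state()['position'])
E
```

```text
cap 0.98 [254. 174.] c [524.8 -81.7] size [58.5 56.5] ang 55.6
cap 0.79 [259. 172.] c [524.7 -81.4] size [59.2 57.9] ang 54.8
cap 0.76 [257.1 167.5] [ 0.525  -0.0818] 3442
[ 0.52682244 -0.08087877  0.19967916]
```

View pics/w6.png

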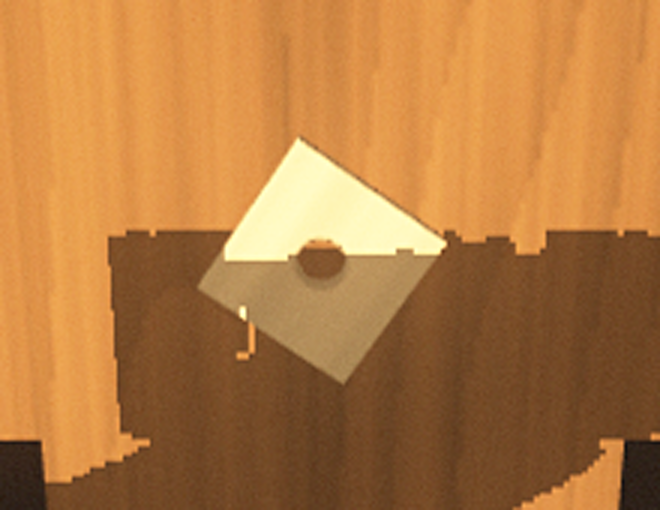

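The cap's corners are at crop (299,137), (446,243), (344,383) and (198,288), so its sides lie at about 55°/-35° in the world. I'll twist +35°.

Emit:
move_arm(
  plan=[
    {"linear":[0,0.01,-0.0012],"twist":10},
    {"linear":[0,0.04,-0.0012],"twist":20},
    {"linear":[0,0.07,-0.0012],"twist":30},
    {"linear":[0,0.1,-0.0012],"twist":35},
    {"linear":[0,0.14,-0.0012],"twist":35},
    {"linear":[0,0.165,-0.0012],"twist":35},
    {"linear":[0,0.175,-0.0012],"twist":35},
    {"linear":[0,0.182,-0.0012],"twist":35},
    {"linear":[0,0.182,-0.0012],"twist":35},
    {"linear":[0,0.182,-0.0012],"twist":35},
  ],
)

```text
time: 29.72
position: [0.5261, -0.0808, 0.0183]
tcp_rot: [-0.327, 0.326, -0.627, 0.627]
ft_force: [0.5, -1.2, 0.2]
finger_gap: 0.0881
```

Emit:
move_arm(
  plan=[
    {"linear":[0,0,0],"twist":0},
    {"linear":[0,0,0],"twist":0},
    {"linear":[0,0,0],"twist":0},
    {"linear":[0,0,0],"twist":0},
    {"linear":[0,0,0],"twist":0},
    {"linear":[0,0,0],"twist":0},
    {"linear":[0,0,0],"twist":0},
    {"linear":[0,0,0],"twist":0},
  ],
  fingers=1,
)

```text
time: 30.72
position: [0.5255, -0.0807, 0.0176]
tcp_rot: [-0.327, 0.327, -0.627, 0.627]
ft_force: [-1.1, 1.1, 2.9]
finger_gap: 0.0559
```

Emit:
move_arm(
  plan=[
    {"linear":[0,-0.06,0],"twist":0},
    {"linear":[0,-0.12,0],"twist":0},
    {"linear":[0,-0.17,0],"twist":0},
    {"linear":[0.05,-0.19,0.02],"twist":0},
    {"linear":[0.1,-0.19,0.04],"twist":0},
    {"linear":[0.15,-0.19,0.06],"twist":0},
    {"linear":[0.1806,-0.19,0.078],"twist":0},
    {"linear":[0.1806,-0.19,0.078],"twist":0},
    {"linear":[0.1806,-0.19,0.078],"twist":0},
    {"linear":[0.1806,-0.19,0.078],"twist":0},
    {"linear":[0.1806,-0.19,0.078],"twist":0},
  ],
)

```text
time: 32.1
position: [0.4865, -0.2722, 0.2076]
tcp_rot: [0.328, -0.327, 0.627, -0.627]
ft_force: [-0.6, -0.7, -0.9]
finger_gap: 0.0556
```

```bash
python3 - <<'E'
from h import *
st=sensors.get_state();print(st['position']); z=st['position'][2]-.0176
s=look('cap',z+.008);rect('cap',z+.016)
for d in optics.place_of('cap','wrist'): print(d['pixel'],d['conf'],onz(s,d['pixel'],z))
print('tool-axis: cap minus tcp above; proj of tcp-centred hole top', proj(s,np.r_[st['position'][:2],z+.016]))
show(s['image'],'w7.png',(130,130,400,340),2.8)
E
```

```text
[ 0.48648863 -0.27215831  0.20757679]
cap 0.6 [260.3 251.8] [ 0.4863 -0.2743] 11762
cap 0.77 [258. 229.] c [ 487.3 -273.6] size [62.  56.9] ang 55.8
[255.1, 244.7] 0.78 [[ 0.48418275 -0.27298241]]
tool-axis: cap minus tcp above; proj of tcp-centred hole top [[257.86339559 255.89173127]]
```

View pics/w7.png

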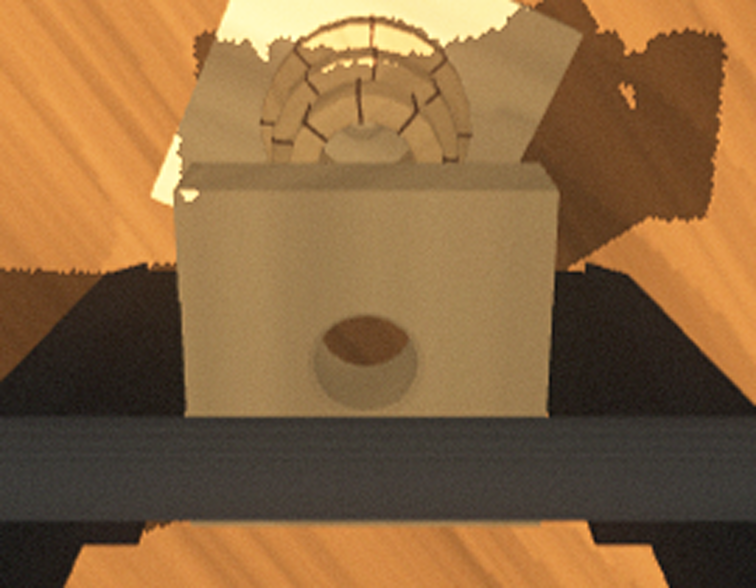

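The held cap's hole is at raw (260.4,259.2), about 0.5 mm off the TCP once the known wrist bias is taken out. I'll lower it.

Emit:
move_arm(
  plan=[
    {"linear":[0,0.04,0],"twist":0},
    {"linear":[0,0.07,0],"twist":0},
    {"linear":[0,0.082,0],"twist":0},
    {"linear":[0,0.086,0],"twist":0},
    {"linear":[0,0.086,0],"twist":0},
    {"linear":[0,0.086,0],"twist":0},
  ],
)

```text
time: 33.1
position: [0.4868, -0.2737, 0.1225]
tcp_rot: [-0.327, 0.326, -0.626, 0.628]
ft_force: [0.4, 0.2, -1.4]
finger_gap: 0.0558
```

```bash
python3 - <<'E'
from h import *
P=[]
for i in range(6): optics.snapshot('wrist'); P.append(sensors.get_state()['position'])
print(np.round(P,4), np.mean(P,0)); print(toolshift(.4863,-.2721,.1136))
E
```

```text
[[ 0.4867 -0.2737  0.1224]
 [ 0.4865 -0.2736  0.1223]
 [ 0.4865 -0.2736  0.1222]
 [ 0.4863 -0.2736  0.122 ]
 [ 0.4862 -0.2735  0.1219]
 [ 0.4862 -0.2735  0.1218]] [ 0.48640898 -0.27358694  0.12210003]
[-0.0011965   0.0081921  -0.00072148]
```

Emit:
move_arm(
  plan=[
    {"linear":[-0.001,0.003,-0.0005],"twist":0},
    {"linear":[-0.001,0.006,-0.0005],"twist":0},
    {"linear":[-0.001,0.008,-0.0005],"twist":0},
    {"linear":[-0.001,0.0082,-0.0005],"twist":0},
    {"linear":[-0.001,0.0082,-0.0005],"twist":0},
    {"linear":[-0.001,0.0082,-0.0005],"twist":0},
  ],
)

```text
time: 34.15
position: [0.4862, -0.2722, 0.1136]
tcp_rot: [0.327, -0.327, 0.627, -0.627]
ft_force: [-1.3, 0.5, 5.4]
finger_gap: 0.0556
```

Emit:
move_arm(
  plan=[
    {"linear":[0,0,0],"twist":0},
    {"linear":[0,0,0],"twist":0},
    {"linear":[0,0,0],"twist":0},
    {"linear":[0,0,0],"twist":0},
    {"linear":[0,-0.02,0],"twist":0},
    {"linear":[0,-0.06,0],"twist":0},
    {"linear":[0,-0.12,0],"twist":-10},
    {"linear":[0,-0.14,0],"twist":-20},
    {"linear":[0,-0.14,0],"twist":-30},
    {"linear":[0,-0.14,0],"twist":-35},
    {"linear":[0,-0.14,0],"twist":-35},
    {"linear":[0,-0.14,0],"twist":-35},
  ],
  fingers=0,
)

```text
time: 35.65
position: [0.4862, -0.2723, 0.2532]
tcp_rot: [0.5, -0.5, 0.5, -0.5]
ft_force: [0.0, -1.0, 0.2]
finger_gap: 0.0881
```

```bash
python3 - <<'E'
from h import *
s=look('cap',.104);rect('cap',.112); show(s['image'],'w8.png',(160,80,360,240),4)
print(sensors.get_state()['position'])
look('cap',.104,'top');look('cap',.104,'scene');
E
```

```text
cap 0.55 [259.3 179.6] [ 0.4864 -0.2748] 4442
cap 0.15 [258.8 158.9] [ 0.4861 -0.257 ] 5221
cap 0.97 [258. 185.] c [ 487.1 -273.9] size [58.6 58.5] ang 55.8
[ 0.4862995  -0.27221688  0.25328344]
cap 0.91 [362.5 242.8] [ 0.4863 -0.2737] 540
cap 0.67 [269.4  84.4] [ 0.4886 -0.2704] 278
cap 0.67 [363.2 278.6] [0.5664 0.3097] 1455
```

View pics/w8.png

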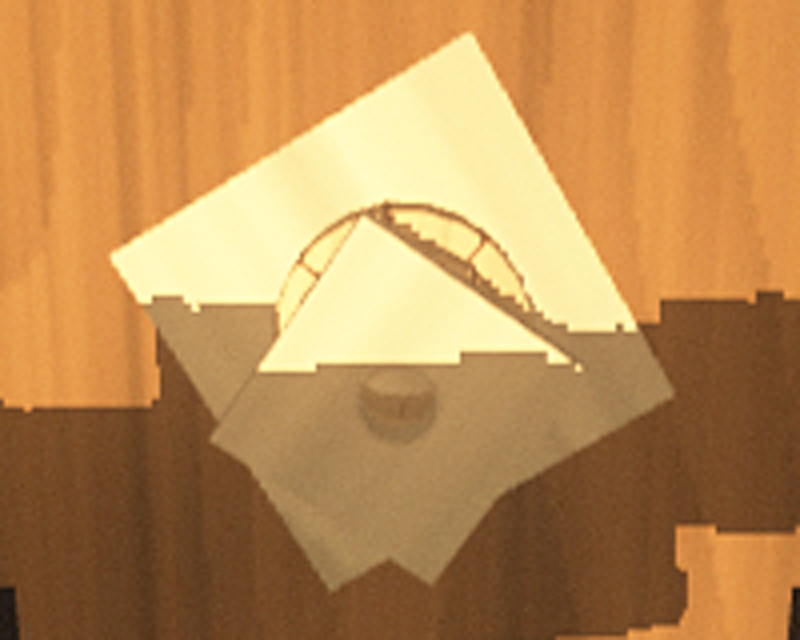

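The cap lies flat on the stack, with its hole near crop (398,408). I'll put the wrist camera straight above the holes to compare the cap's hole with the jig's.

Emit:
move_arm(
  plan=[
    {"linear":[0.04,0,0],"twist":0},
    {"linear":[0.067,0,0],"twist":0},
    {"linear":[0.067,0,0],"twist":0},
    {"linear":[0.067,0,0],"twist":0},
    {"linear":[0.067,0,0],"twist":0},
    {"linear":[0.067,0,0],"twist":0},
  ],
)

```text
time: 36.8
position: [0.4866, -0.3383, 0.2535]
tcp_rot: [0.501, -0.501, 0.499, -0.499]
ft_force: [0.1, 0.1, 0.2]
finger_gap: 0.0882
```

```bash
python3 - <<'E'
from h import *
s=optics.snapshot('wrist'); print(s['position'],sensors.get_state()['position'])
a=proj(s,[.4862,-.2722,.112])[0]; print(a); x,y=np.round(a).astype(int)
im=s['image'][y-65:y+65,x-65:x+65]; 
im=np.clip(im.astype(float)*1.5,0,255).astype(np.uint8); print(x-65,y-65)
show(im,'w9.png',scale=4.5)
E
```

```text
[ 0.48730501 -0.27270923  0.387252  ] [ 0.48654921 -0.33852247  0.2534852 ]
[258.48202469  95.81242849]
193 31
```

View pics/w9.png

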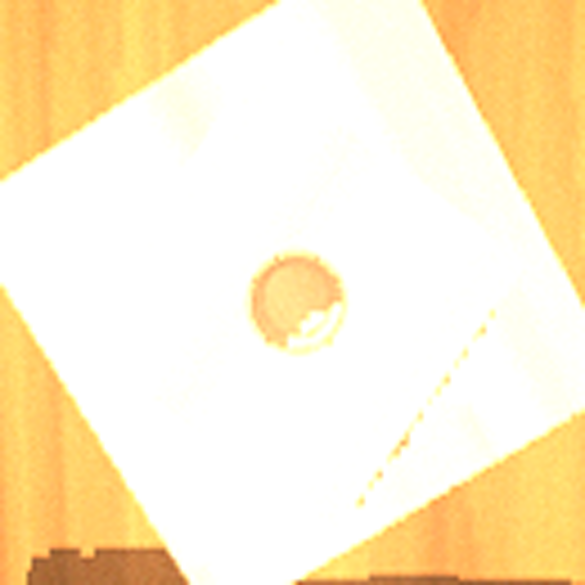

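```bash
python3 - <<'E'
from h import *
s=optics.snapshot('wrist')
im=s['image'][82:114,242:275].astype(float); print(im.min((0,1)),im.max((0,1)))
im=np.clip((im-im.min((0,1)))/(im.max((0,1))-im.min((0,1)))*255,0,255).astype(np.uint8)
show(im,'w10.png',scale=16)
# board edges -> centre
g=cv2.GaussianBlur(s['image'],(3,3),0); 
E
```

```text
[165. 117.  73.] [255. 255. 197.]
```

View pics/w10.png

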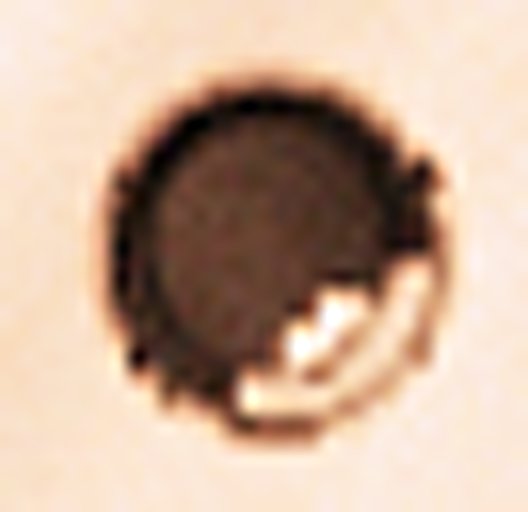

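```bash
python3 - <<'E'
from h import *
s=optics.snapshot('wrist')
c=np.array([242+277/16-.5,82+260/16-.5]); j=np.array([242+268/16-.5,82+245/16-.5])
print('cap',onz(s,c,.112),'jig@.024',onz(s,j,.024),'jig@.006',onz(s,j,.006))
# jig board corners from crop w9 edges (193,31 origin, 4.5x): intersect lines
E
```

```text
cap [[ 0.48638308 -0.27413688]] jig@.024 [[ 0.48553173 -0.27352876]] jig@.006 [[ 0.48544678 -0.27354778]]
```

Measured in the wrist camera, the cap's hole is within about 1.1 mm of the jig's. Next is the rod.

Emit:
move_arm(
  plan=[
    {"linear":[-0.05,0,0],"twist":0},
    {"linear":[-0.1,0,0.0],"twist":0},
    {"linear":[-0.15,0,0.01],"twist":0},
    {"linear":[-0.2,0,0.01],"twist":0},
    {"linear":[-0.25,0,0.02],"twist":0},
    {"linear":[-0.3,0,0.02],"twist":0},
    {"linear":[-0.35,0,0.03],"twist":0},
    {"linear":[-0.4,0,0.03],"twist":0},
    {"linear":[-0.45,0,0.04],"twist":0},
    {"linear":[-0.5,0,0.04],"twist":0},
    {"linear":[-0.55,0,0.042],"twist":0},
    {"linear":[-0.6,0,0.042],"twist":0},
    {"linear":[-0.6285,0,0.042],"twist":0},
    {"linear":[-0.6285,0,0.042],"twist":0},
    {"linear":[-0.6285,0,0.042],"twist":0},
    {"linear":[-0.6285,0,0.042],"twist":0},
    {"linear":[-0.6285,0,0.042],"twist":0},
  ],
)

```text
time: 39.08
position: [0.528, 0.2879, 0.2533]
tcp_rot: [-0.5, 0.5, -0.5, 0.5]
ft_force: [0.2, -0.3, -0.4]
finger_gap: 0.0876
```

```bash
python3 - <<'E'
from h import *
print(sensors.get_state()['position'])
for n in ['wrist','top','scene']:
    s=look('holder',.025,n)
    img=s['image'].astype(int); 
    m=(img.sum(2)<150)&(img[...,0]>=img[...,2]+3)
    a=proj(s,[.529,.29,.125])[0]; print(n,'pred',a)
    lab=cv2.connectedComponentsWithStats(m.astype(np.uint8))
    for st,c in zip(lab[2],lab[3]):
        if 20<st[4]<6000 and np.hypot(*(c-a))<50: print('dark',st,c.round(1),onz(s,c,.138),onz(s,c,.122))
    if n=='wrist': show(s['image'],'w11.png',(130,40,390,240),3)
E
```

```text
[0.52801572 0.28786832 0.25332943]
holder 0.77 [259.4 161.7] [0.5283 0.2859] 4304
holder 0.18 [426.6 230. ] [0.7169 0.2076] 2851
wrist pred [260.09018215 180.05782174]
holder 0.64 [140.1 228.9] [0.5273 0.2902] 733
holder 0.15 [172.9 161.3] [0.7116 0.2091] 424
top pred [128.00820233 224.86261429]
dark [   5  148  146  188 3443] [ 93.6 225.7] [[0.52605749 0.36713224]] [[0.52749716 0.37382559]]
dark [111 191   6   9  40] [113.7 195.6] [[0.59799159 0.32375226]] [[0.60070676 0.32967641]]
dark [123 221  13  10  97] [128.6 225.8] [[0.5256506  0.28419928]] [[0.52708306 0.2894221 ]]
holder 0.93 [363.  278.8] [0.53   0.2894] 1489
scene pred [377.52522758 256.59482859]
dark [348 183  55  56 869] [370.3 215.2] [[0.49813454 0.21612657]] [[0.48822867 0.20903826]]
dark [369 248  17  17 203] [376.8 256. ] [[0.53672966 0.29247518]] [[0.52793569 0.28758645]]
```

View pics/w11.png

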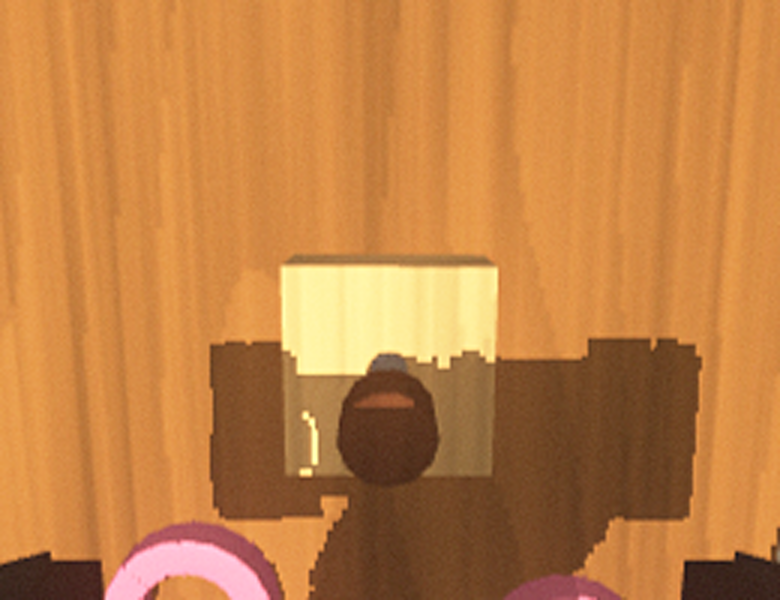

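The knob is at raw (259,183) in the wrist view. The shank shows in line behind it, so the lean is small (under 1°). The knob's axis is at about (0.528,0.289).

Emit:
move_arm(
  plan=[
    {"linear":[-0.0005,0.05,0],"twist":0},
    {"linear":[-0.0005,0.09,0],"twist":0},
    {"linear":[-0.0005,0.12,0],"twist":0},
    {"linear":[-0.0005,0.131,0],"twist":0},
    {"linear":[-0.0005,0.131,0],"twist":0},
    {"linear":[-0.0005,0.131,0],"twist":0},
    {"linear":[-0.0005,0.131,0],"twist":0},
    {"linear":[-0.0005,0.131,0],"twist":0},
  ],
)

```text
time: 40.38
position: [0.528, 0.2899, 0.1231]
tcp_rot: [0.501, -0.5, 0.5, -0.5]
ft_force: [-0.5, -0.4, 0.2]
finger_gap: 0.0884
```

Emit:
move_arm(
  plan=[
    {"linear":[0,0,0],"twist":0},
    {"linear":[0,0,0],"twist":0},
    {"linear":[0,0,0],"twist":0},
    {"linear":[0,0,0],"twist":0},
    {"linear":[0,0,0],"twist":0},
    {"linear":[0,0,0],"twist":0},
    {"linear":[0,0,0],"twist":0},
    {"linear":[0,0,0],"twist":0},
    {"linear":[0,0,0],"twist":0},
    {"linear":[0,0,0],"twist":0},
  ],
  fingers=1,
)

```text
time: 41.62
position: [0.5276, 0.2897, 0.1223]
tcp_rot: [-0.5, 0.5, -0.5, 0.5]
ft_force: [-0.5, 0.2, 0.2]
finger_gap: 0.0251
```

Emit:
move_arm(
  plan=[
    {"linear":[0,-0.02,0],"twist":0},
    {"linear":[0,-0.05,0],"twist":0},
    {"linear":[0,-0.08,0],"twist":0},
    {"linear":[0,-0.11,0],"twist":0},
    {"linear":[0,-0.14,0],"twist":0},
    {"linear":[0,-0.165,0],"twist":0},
    {"linear":[0,-0.165,0],"twist":0},
  ],
)

```text
time: 42.5
position: [0.5283, 0.2905, 0.2889]
tcp_rot: [0.502, -0.499, 0.499, -0.5]
ft_force: [-0.3, -1.6, -1.5]
finger_gap: 0.0251
```

Emit:
move_arm(
  plan=[
    {"linear":[0.05,0,0],"twist":0},
    {"linear":[0.1,0,-0.005],"twist":0},
    {"linear":[0.15,0,-0.01],"twist":0},
    {"linear":[0.2,0,-0.015],"twist":0},
    {"linear":[0.25,0,-0.02],"twist":0},
    {"linear":[0.3,0,-0.025],"twist":0},
    {"linear":[0.35,0,-0.03],"twist":0},
    {"linear":[0.4,0,-0.035],"twist":0},
    {"linear":[0.45,0,-0.04],"twist":0},
    {"linear":[0.5,0,-0.042],"twist":0},
    {"linear":[0.54,0,-0.042],"twist":0},
    {"linear":[0.56,0,-0.042],"twist":0},
    {"linear":[0.5615,0,-0.042],"twist":0},
    {"linear":[0.5615,0,-0.042],"twist":0},
    {"linear":[0.5615,0.02,-0.042],"twist":0},
    {"linear":[0.5615,0.02,-0.042],"twist":0},
    {"linear":[0.5615,0.02,-0.042],"twist":0},
    {"linear":[0.5615,0.02,-0.042],"twist":0},
  ],
)

```text
time: 44.75
position: [0.4868, -0.2714, 0.2681]
tcp_rot: [0.501, -0.5, 0.499, -0.5]
ft_force: [-0.0, -0.2, -0.9]
finger_gap: 0.0251
```

```bash
python3 - <<'E'
from h import *
P=sensors.get_state()['position'];print(P, sensors.get_state()['finger_gap'])
s=optics.snapshot('scene')
tip=np.r_[P[:2],P[2]-.1163]; a=proj(s,tip)[0]; k=proj(s,tip+[0,0,.1])[0]; c=proj(s,[.486,-.272,.112])[0]; print('tip',a,'knob bottom',k,'cap hole',c)
x,y=np.round(a).astype(int); x0,y0=x-50,y-60;print(x0,y0)
show(s['image'],'s12.png',(x0,y0,x0+100,y0+85),7)
E
```

```text
[ 0.48682423 -0.27140403  0.26809874] 0.025140237635027433
tip [270.49517559  68.88502876] knob bottom [272.05328388  32.7324786 ] cap hole [270.13044393  81.41286045]
220 9
```

View pics/s12.png

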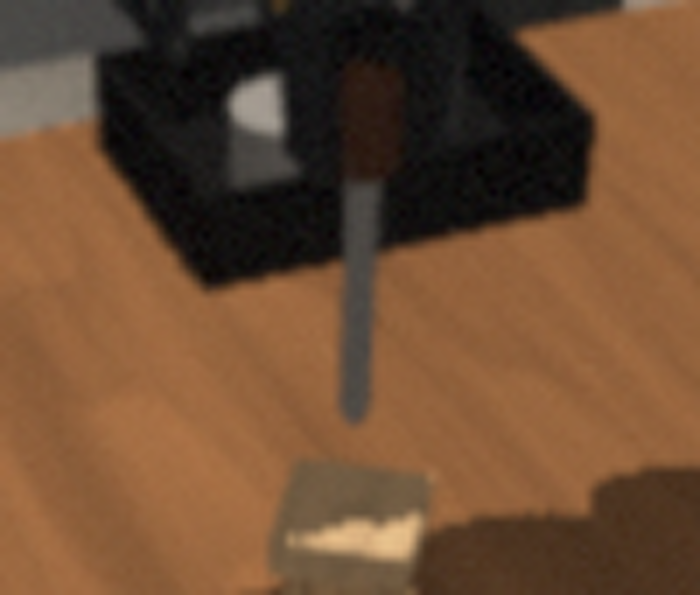

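In the scene view the rod hangs upright: tip at crop (354,423), knob underside at crop (363,180), which matches the projected vertical to within 0.4°. I'll check the other direction with the wrist camera.

```bash
python3 - <<'E'
from h import *
s=optics.snapshot('wrist'); P=sensors.get_state()['position'];print(P)
tip=np.r_[P[:2],P[2]-.1163]
for n,p in dict(tip=tip,taper=tip+[0,0,.006],u=tip+[0,0,.07],kb=tip+[0,0,.1],kt=tip+[0,0,.132],cap=[.4862,-.2722,.112]).items(): print(n,proj(s,p)[0].round(1))
show(s['image'],'w13.png',(185,110,335,290),3.3)
E
```

```text
[ 0.48660145 -0.27170878  0.26789402]
tip [258.5 186.7]
taper [258.5 188.8]
u [258.1 218.8]
kb [257.9 240.7]
kt [257.5 274.8]
cap [258.2 175.6]
```

View pics/w13.png

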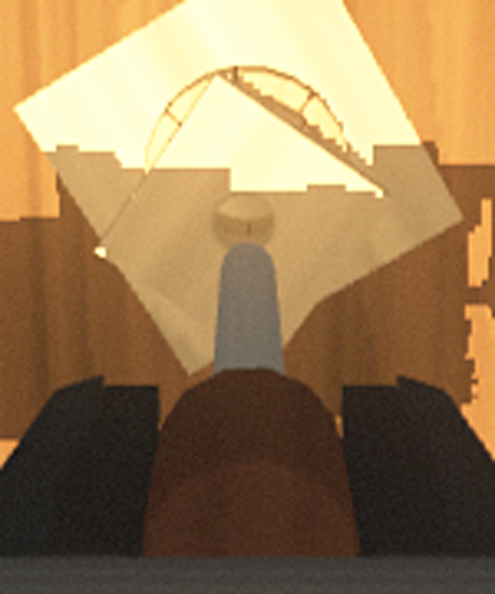

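The wrist view shows the tip above the cap's hole: tip near raw (259.8,184), hole near raw (259,177). Allowing for the camera's bias, the tip is about 1 mm toward -y of the TCP, so I'll correct for that and lower it in stages.

Emit:
move_arm(
  plan=[
    {"linear":[-0.0008,0.02,-0.001],"twist":0},
    {"linear":[-0.0008,0.033,-0.001],"twist":0},
    {"linear":[-0.0008,0.033,-0.001],"twist":0},
    {"linear":[-0.0008,0.033,-0.001],"twist":0},
    {"linear":[-0.0008,0.033,-0.001],"twist":0},
    {"linear":[-0.0008,0.033,-0.001],"twist":0},
    {"linear":[-0.0008,0.033,-0.001],"twist":0},
    {"linear":[-0.0008,0.033,-0.001],"twist":0},
  ],
)

```text
time: 45.85
position: [0.4853, -0.271, 0.2344]
tcp_rot: [-0.5, 0.5, -0.5, 0.5]
ft_force: [0.1, 0.4, -1.2]
finger_gap: 0.0253
```

```bash
python3 - <<'E'
from h import *
s=optics.snapshot('wrist'); P=sensors.get_state()['position'];print(P)
tip=np.r_[P[:2],P[2]-.1163]
for n,p in dict(tip=tip,taper=tip+[0,0,.006],cap=[.4862,-.2722,.112]).items(): print(n,proj(s,p)[0].round(1))
show(s['image'],'w14.png',(220,140,300,230),6.6)
E
```

```text
[ 0.48526843 -0.27102268  0.23437755]
tip [258.8 186.6]
taper [258.7 188.7]
cap [260.  186.1]
```

View pics/w14.png

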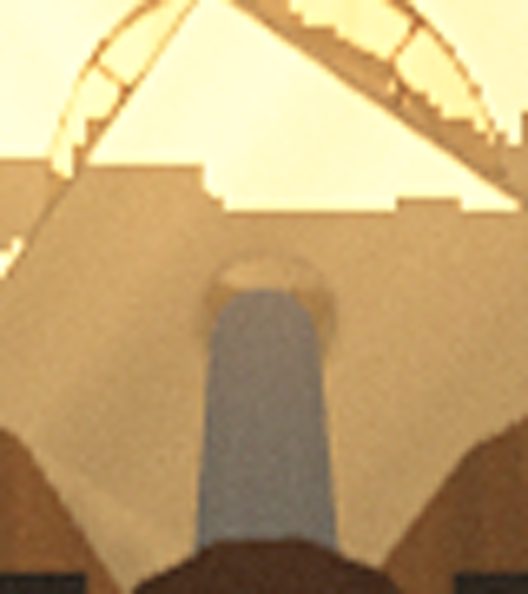

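The tip is centred over the cap's hole to within about 0.4 mm: hole centre at crop (269,314), rod axis at crop x 267. I'll lower it.

Emit:
move_arm(
  plan=[
    {"linear":[0,0.01,0],"twist":0},
    {"linear":[0,0.02,0],"twist":0},
    {"linear":[0,0.03,0],"twist":0},
    {"linear":[0,0.04,0],"twist":0},
    {"linear":[0,0.05,0],"twist":0},
    {"linear":[0,0.06,0],"twist":0},
    {"linear":[0,0.07,0],"twist":0},
    {"linear":[0,0.08,0],"twist":0},
    {"linear":[0,0.08,0],"twist":0},
    {"linear":[0,0.08,0],"twist":0},
  ],
)

```text
time: 47.15
position: [0.4855, -0.271, 0.1545]
tcp_rot: [0.5, -0.5, 0.5, -0.5]
ft_force: [-0.8, -0.5, 0.2]
finger_gap: 0.0254
```

Emit:
move_arm(
  plan=[
    {"linear":[0,0.006,0],"twist":0},
    {"linear":[0,0.012,0],"twist":0},
    {"linear":[0,0.016,0],"twist":0},
    {"linear":[0,0.018,0],"twist":0},
    {"linear":[0,0.02,0],"twist":0},
    {"linear":[0,0.02,0],"twist":0},
  ],
)

```text
time: 47.9
position: [0.4853, -0.271, 0.1343]
tcp_rot: [-0.5, 0.5, -0.5, 0.5]
ft_force: [-0.7, -0.3, -0.5]
finger_gap: 0.0254
```

The tip is in the jig's hole with no resistance, so I'll seat it.

Emit:
move_arm(
  plan=[
    {"linear":[0,0.003,0],"twist":0},
    {"linear":[0,0.005,0],"twist":0},
    {"linear":[0,0.006,0],"twist":0},
    {"linear":[0,0.006,0],"twist":0},
    {"linear":[0,0.006,0],"twist":0},
  ],
)

```text
time: 48.52
position: [0.4853, -0.271, 0.1283]
tcp_rot: [0.5, -0.5, 0.5, -0.5]
ft_force: [0.4, 0.5, -0.7]
finger_gap: 0.0252
```

Emit:
move_arm(
  plan=[
    {"linear":[0,0.0006,0],"twist":0},
    {"linear":[0,0.0012,0],"twist":0},
    {"linear":[0,0.0012,0],"twist":0},
    {"linear":[0,0.0012,0],"twist":0},
  ],
)

```text
time: 49.02
position: [0.4854, -0.271, 0.1282]
tcp_rot: [-0.5, 0.5, -0.499, 0.5]
ft_force: [-2.4, 0.9, 9.1]
finger_gap: 0.0253
```

Contact at 9 N, so the knob is down on the cap. Release and go up.

Emit:
move_arm(
  plan=[
    {"linear":[0,-0.0008,0],"twist":0},
    {"linear":[0,-0.0008,0],"twist":0},
    {"linear":[0,-0.0008,0],"twist":0},
    {"linear":[0,-0.0008,0],"twist":0},
    {"linear":[0,-0.0008,0],"twist":0},
    {"linear":[0,-0.01,0],"twist":0},
    {"linear":[0,-0.04,0],"twist":0},
    {"linear":[0,-0.08,0],"twist":0},
    {"linear":[0,-0.12,0],"twist":0},
    {"linear":[0,-0.14,0],"twist":0},
    {"linear":[0,-0.14,0],"twist":0},
    {"linear":[0,-0.14,0],"twist":0},
  ],
  fingers=0,
)

```text
time: 50.52
position: [0.4846, -0.271, 0.2664]
tcp_rot: [-0.5, 0.501, -0.5, 0.499]
ft_force: [-0.8, -1.1, -0.1]
finger_gap: 0.0881
```

```bash
python3 - <<'E'
from h import *
print(sensors.get_state()['position'],sensors.get_state()['ft_force'])
for n in ['wrist','scene']:
    look('cap',.104,n); look('ring_large',.036,n) if n=='scene' else 0
    s=optics.snapshot(n); img=s['image'].astype(int); a=proj(s,[.486,-.272,.128])[0]
    m=((img.sum(2)<230)&(img[...,0]>img[...,2]+8)).astype(np.uint8)
    L=cv2.connectedComponentsWithStats(m)
    for st,c in zip(L[2],L[3]):
        if 60<st[4]<6000 and np.hypot(*(c-a))<25: print(n,'knob',st,c.round(1),'pred',a.round(1),onz(s,c,.128))
E
```

```text
[ 0.4845935  -0.27095655  0.26643607] [-0.77316358 -1.07666719 -0.07773648]
cap 0.93 [261.6 177.4] [ 0.4867 -0.2745] 3480
cap 0.56 [261.7 147.2] [ 0.4867 -0.2477] 490
wrist knob [246 165  32  37 875] [261.6 184.4] pred [261.1 181.4] [[ 0.48642005 -0.27449393]]
cap 0.75 [268.7  84.2] [ 0.4899 -0.272 ] 292
ring_large 0.72 [303.9 243.2] [0.6068 0.1757] 638
ring_large 0.69 [365.6 229.2] [0.4658 0.1978] 651
ring_large 0.57 [268.3 106.6] [ 0.4939 -0.2603] 199
ring_large 0.27 [264.6 277. ] [0.7142 0.2124] 863
scene knob [265  69  11  15 132] [270.1  76.1] pred [270.3  76.4] [[ 0.48609348 -0.27334386]]
```

```bash
python3 -c "
from plant import workorder
print(workorder.hand_in())"
```

```text
the job is handed in; nothing more can be done
None
```

The vase stack is made up on the jig board and handed in at about 51 s of the 125 s allowed. No verdict was reported. From the bottom it is large, medium and small ring, then the cap, with the rod threaded through the cap into the board's hole. The pink look-alikes were left alone, and so were the jar, dish and screwdriver, though I did not re-measure those three at the end.

- **Rings and cap:** in the close views after each placing, every ring lay flat and within about 2 mm of the hole. The cap's hole was within about 1.1 mm of the board's.
- **Rod:** the tip passed through the cap and into the board's hole without resistance. The knob then met the cap at 9 N, at the expected height to within 0.1 mm, before I let go.
- **Final look:** the knob was within 0.4 px of its predicted place in the scene camera.
- **Disagreements:** at the end the wrist camera read the knob and cap about 2.5 mm toward -y, of which I put 1.2–1.6 mm down to the bias it had shown all along. The scene camera read the cap about 4 mm off in x, from a small patch of pixels in a distant view.

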